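# Shim the rocking intercom station

## Robot

A 6-joint arm with a two-finger parallel gripper is mounted at the origin on the work surface. World frame = base frame: x ahead of the robot, y to its left, z up, the work surface at z = 0. Lengths are in mm, angles in rad, forces in N, time in s.
With the tool pointing down it reaches from about 275 to 1000 mm from the base axis. Payload 8.4 kg.
Tool frame: the origin (TCP) lies midway between the tips of the shut fingers; the grasp point (between the pads) lies 19 mm behind it; z points along the fingers, x is the direction in which the jaws open and shut, and the axes are right-handed (so a half turn about z gives the same grasp; the last joint's range is limited). The gripper opens to 85 mm and grips with 20 to 120 N. Pads are 22 mm wide; open, the fingers measure 114 mm over their backs; the gripper's body (76 mm by 85 mm) begins 54 mm behind the grasp point. The pads swing forward as they close: fully open they stand 13 mm farther back than shut.
Start: joints at [1.162, 0.353, 1.633, -0, 1.155, -0.002], TCP at [247.294, 573.998, 231.281] pointing down, gripper open.
Joint ranges: [-2.63, 2.63], [-0.92, 2.1], [0.06, 2.66], [-1.3, 4.44], [0, 2.69], [-3.02, 3.02]. Speed limits (rad/s): [2.22, 2.22, 2.79, 3.14, 3.14, 3.14].

## Interface

Orientations are given as a unit quaternion [x, y, z, w].
In Python, from plant import r gives the robot as it stands.
- The arm moves only by the shell command python3 -m pendant 'ROWS' [OPENING] [FORCE]. ROWS is JSON, a list of rows, each a list of 2 entries, a list of its own where there are three numbers: the shift along the world's x, y, z in mm, then the turn, a rotation vector about the world's x, y, z in degrees. In form: [[[dx, dy, dz], [rx, ry, rz]], ...]. A call has 1 to 12 rows; each row is the pose to reach, as a shift and turn from the pose commanded when the call began; what a row does not reach only later rows make up. A row lasts 1/10 s, in which the tool goes at most 50 mm and 8.59 degrees, less where a joint would pass 70% of its speed; a pose out of reach is approached as far as the arm can. A call with a gripper value outside its range is refused whole. OPENING is the opening, from 0 (shut) to 1 (fully open), set as the call begins (- or left out, the last holds). The fingers move at their own pace and stop on an object; FORCE is the grip in N (left out, the last holds). Time passes only in rows, so rows that repeat a pose let the fingers close. It gives the time, the measured TCP pose, the force and the opening at its end, in the units of the state.
- r.read_state(): the state, without advancing time (a new reading comes with each control period).
- r.get_image(name): name is "scene" or "top" or "wrist"; returns the picture (400x640x3 uint8, blue, green, red); there is no depth.
- r.camera_info(name): a dict with "fx", "fy", "cx", "cy" (pixels), "k1" (the pictures are not rectified: a ray, as slopes to the right and down, at radius r is drawn at 1 + k1 r^2 times it, then the intrinsics apply), "extrinsics" (4x4, takes a point from camera to world coordinates); the wrist camera has in their place "tool_from_camera" (4x4, takes a point from camera to tool coordinates, whose origin is the TCP and whose axes are the tool frame's). Camera axes: x right, y down, z forward; pixel columns grow to the right and rows downward; lengths in mm; the calibration is good to about 2 mm. A picture is of the moment at which its call begins: read the wrist's pose just before it. camera_info takes no time and is no camera call.
- r.job_done(): hands the job in, once; it reports no verdict.
The state is a dict: "clock": time; "qpos": joint angles; "qvel": joint speeds; "effort": joint torques, N m; "tcp_pos": TCP position; "eef_rot": TCP orientation; "wrist_force": force on the tool from outside, world axes, zero at the start; "moment": the same for the moment, N m; "width": finger opening in mm.
Only numpy, scipy, OpenCV 4.12 (cv2) and the standard library are available. Lean on these libraries where they do the work, as an engineer would, in place of code of your own. Each camera call takes 0.05 s, during which the arm holds its last target. There are 200 camera calls.

## Task

The intercom station on the rack shelf rocks because its front left foot, under the orange dot, is too short: from the front, slide the blue flat packer under that foot, then slide the yellow tapered shim in on top of the packer, nose first, until the foot bears on it snugly, but do not jack the station up off its other feet or shove it along. Then prove that it no longer rocks by pressing down on the orange dot firmly for a moment, with about 10 N, and let go. Leave the follow-focus gear, the tally box and the monitor hood where they are.

Things in the scene. Friction and masses are not known exactly. Their poses are not given: they have to be found in the camera images.
- unit: loose grey intercom station, 2 to 3 kg, 150 (x) by 200 (y) by 68 mm high with its feet. Origin: middle of its footprint at shelf level; z up; its front (black panel with keys and knobs) faces its -x, the orange dot is on its +y side. Underside of its box 32 mm above the shelf. Three black feet, 20 mm across and 32 mm tall, stand at (+55,+80), (+55,-80), (-55,-80) mm
- short_foot (a point): root of the short orange foot, on the box's underside, 32 mm above the shelf; axes as unit. Its ball end is 20 mm across; its lowest point hangs an unknown 13 to 18.5 mm above the shelf while the station stands level on its other feet. A downward 2 to 3 N here rocks the station; an upward 9 to 14 N lifts it off other feet
- corner (a point): middle of the orange dot (16 mm across) on the station's flat top, straight above the short foot, 68 mm above the shelf when level; 20 mm from the front and left edges of the box; axes as unit
- packer_mid (a point): centre of the loose blue hard-plastic packer, a flat plate 150 (its x) by 32 (its y) by 10 mm, 0.1 kg, lying on the shelf; both ends alike; can be gripped across its 32 mm width by the fingertips
- fin (a point): centre of the grip fin of the loose yellow tapered shim: the fin is 36 mm long along x, 14 mm thick along y, its root 10 mm and its top 36 mm above the shim's flat underside (this point: 23 mm). The shim weighs 0.09 kg and is 30 mm wide; its nose points along +x, 106 mm ahead of this point, its tail ends 24 mm behind
- nose (a point): middle of the tapered shim's nose edge, on its underside; axes as fin. The nose is 2 mm thick; going back from it the top rises evenly over 78 mm to 10 mm thick, then stays flat to the tail
- gear: bystander: silver follow-focus gear, disc 64 mm across with a hub, 26 mm high; origin at the middle of its underside
- tally: bystander: black tally box with a red lamp, 50 by 70 by 36 mm; origin at the middle of its underside
- hood: bystander: olive moulded monitor hood, a U-shaped channel lying open side up, 96 by 150 by 55 mm; origin at the middle of its underside
Mind the look-alikes: they are no part of the job. Of the things that look like the part that bears packer_mid, the middle-sized one is meant.

How it is judged:
By the outcome, as a careful person would: the job done as asked, in the order asked, and still so for the second after the job is handed in, with the robot touching nothing.
It also fails if it takes over 72 s, if anything falls off the work surface, if the arm or the gripper's body presses on something with over 40 N, if the wrist force passes 120 N, or if a joint passes its speed limit or range.

## Working session

There is one attempt and no reset: what is moved stays moved. The work goes in short steps, Python scripts to look and compute and a shell command to move; the robot and the scene stay as the last step left them, time stands still between calls to the robot, and variables do not carry over. Pictures are saved under pics/ and viewed, about 8 in all and at most 12, crops included, and the job is handed in when it is done.

```bash
mkdir -p pics; ls
python3 - <<'E'
from plant import r
import cv2,numpy as np
s=r.read_state(); print(s)
for n in("scene","top"):
    im=r.get_image(n); cv2.imwrite(f"pics/{n}0.png",im)
    c=r.camera_info(n); print(n,{k:(np.round(v,3).tolist()) for k,v in c.items()})
print(r.camera_info("wrist"))
E
```

```text
pics
{'clock': 0.0, 'qpos': array([ 1.16160335e+00,  3.53675705e-01,  1.63415630e+00,  2.24504513e-05,
        1.15517232e+00, -2.39452704e-03]), 'qvel': array([-0.00137758, -0.00105528,  0.00062705,  0.00117487, -0.00042581,
        0.00054039]), 'effort': array([-6.17397154e-05, -6.05242538e+01, -3.42076313e+01,  7.11045891e-05,
        9.26282723e-03,  9.54760111e-07]), 'tcp_pos': array([247.09318211, 573.55743009, 230.53497904]), 'eef_rot': array([ 8.35367800e-01,  5.49690950e-01, -5.96180688e-04,  3.77991426e-04]), 'wrist_force': array([ 0.89566655,  1.40342942, -0.56478797]), 'moment': array([ 0.02124283, -0.03365049,  0.02837044]), 'width': 85.70572923661801}
scene {'fx': 485.407, 'fy': 485.407, 'cx': 318.469, 'cy': 195.771, 'k1': -0.12, 'extrinsics': [[-0.824, 0.299, -0.481, 1247.646], [0.566, 0.459, -0.685, 1065.829], [0.016, -0.837, -0.548, 844.364], [0.0, 0.0, 0.0, 1.0]]}
top {'fx': 419.893, 'fy': 419.893, 'cx': 323.447, 'cy': 207.038, 'k1': -0.033, 'extrinsics': [[-0.019, -0.998, 0.062, 498.422], [-0.999, 0.021, 0.026, 81.529], [-0.027, -0.061, -0.998, 1130.656], [0.0, 0.0, 0.0, 1.0]]}
{'fx': 328.6503420850379, 'fy': 328.6503420850379, 'cx': 319.67825612665126, 'cy': 198.61759011891746, 'k1': 0.005243571978577706, 'tool_from_camera': array([[ 9.99999314e-01,  1.49257110e-04,  1.16214877e-03,
        -8.80090681e-02],
       [-4.58136602e-04,  9.62699230e-01,  2.70573433e-01,
        -6.93153255e+01],
       [-1.07841472e-03, -2.70573780e-01,  9.62698637e-01,
        -1.43027068e+02],
       [ 0.00000000e+00,  0.00000000e+00,  0.00000000e+00,
         1.00000000e+00]])}
```

View pics/top0.png

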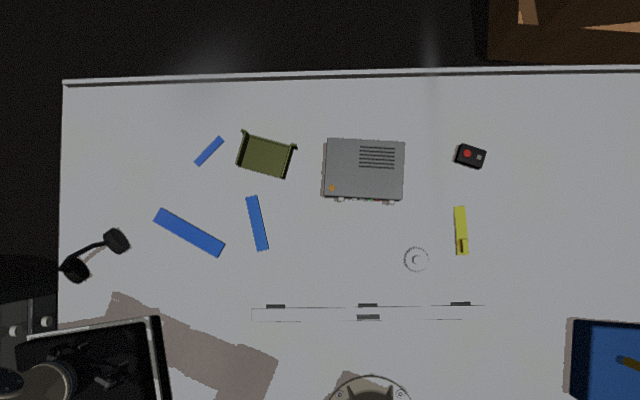

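View pics/scene0.png

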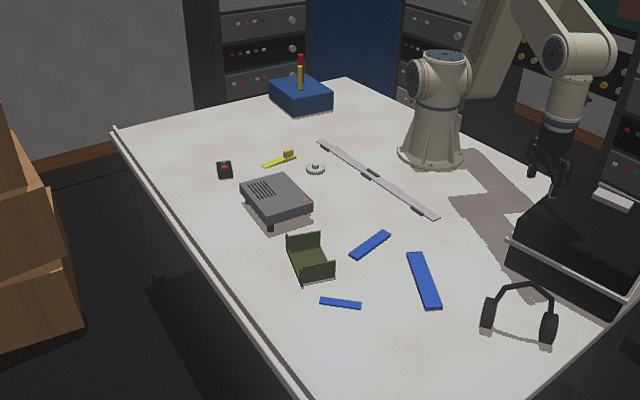

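The top view shows three blue bars: small (209,151), large (190,232) and middle-sized (257,223). It also shows a yellow shim at (461,230) with its nose up (+x), and the unit's dot at (332,188). By the description I choose the bar at (257,223), and I'll measure it and view a close crop.

```bash
cat > h.py <<'E'
from plant import r
import cv2,numpy as np
from scipy.spatial.transform import Rotation as R
def cam(n,s=None):
    c=r.camera_info(n)
    if n=="wrist":
        T=np.eye(4);T[:3,:3]=R.from_quat(s["eef_rot"]).as_matrix();T[:3,3]=s["tcp_pos"]
        return c,T@c["tool_from_camera"]
    return c,np.array(c["extrinsics"])
def p2w(n,px,z,s=None):
    c,E=cam(n,s);px=np.atleast_2d(np.array(px,float))
    d=(px-[c["cx"],c["cy"]])/[c["fx"],c["fy"]];u=d.copy()
    for _ in range(20):u=d/(1+c["k1"]*(u**2).sum(1,keepdims=True))
    v=np.c_[u,np.ones(len(u))]@E[:3,:3].T
    return E[:3,3]+v*((z-E[2,3])/v[:,2])[:,None]
def w2p(n,P,s=None):
    c,E=cam(n,s);q=(np.atleast_2d(P)-E[:3,3])@E[:3,:3];u=q[:,:2]/q[:,2:]
    return u*(1+c["k1"]*(u**2).sum(1,keepdims=True))*[c["fx"],c["fy"]]+[c["cx"],c["cy"]]
H={"blue":((105,120,60),(130,255,255)),"yellow":((22,120,80),(35,255,255)),"orange":((8,150,100),(19,255,255))}
def segs(n,im,col,z,s=None,amin=15):
    m=cv2.inRange(cv2.cvtColor(im,cv2.COLOR_BGR2HSV),*H[col])
    for c in cv2.findContours(m,cv2.RETR_EXTERNAL,cv2.CHAIN_APPROX_NONE)[0]:
        if cv2.contourArea(c)<amin:continue
        c=c[:,0];W=p2w(n,c,z,s)[:,:2].astype(np.float32)
        b=cv2.minAreaRect(W);B=cv2.boxPoints(b);e=B[1]-B[0],B[2]-B[1];L=max(e,key=np.linalg.norm)
        print(col,"px",c.mean(0).round(),"ctr",np.round(b[0],1),"size",np.round(b[1],1),"ang",round(np.degrees(np.arctan2(L[1],L[0]))%180,1))
E
python3 - <<'E'
from h import *
im=cv2.imread("pics/top0.png")
segs("top",im,"blue",10);segs("top",im,"yellow",10);segs("top",im,"orange",68,amin=5)
# unit corners
m=cv2.inRange(cv2.cvtColor(im,cv2.COLOR_BGR2HSV),(0,0,60),(179,40,140))
W=p2w("top",[[328,139],[405,142],[403,200],[324,198],[332,188]],68);print(W.round(1))
print(p2w("top",[[275,306],[368,306],[460,304],[416,259],[368,318]],5).round())
cv2.imwrite("pics/c1.png",cv2.resize(im[130:320,180:480],None,fx=2.6,fy=2.6,interpolation=cv2.INTER_CUBIC))
E
```

```text
blue px [615. 364.] ctr [ 143.  -642.7] size [135.9 189.8] ang 177.5
blue px [189. 232.] ctr [507.6 476.6] size [203.5  42.7] ang 60.0
blue px [257. 223.] ctr [529.2 291. ] size [147.6  30.9] ang 12.1
blue px [209. 150.] ctr [728.5 421.2] size [19.8 96.3] ang 134.3
yellow px [461. 230.] ctr [ 499.3 -252. ] size [127.1  29.6] ang 1.8
orange px [331. 187.] ctr [614.7  89. ] size [10.2 10.2] ang 178.8
[[ 738.6   94.2   68. ]
 [ 726.1 -102.1   68. ]
 [ 577.8  -92.4   68. ]
 [ 587.1  107.4   68. ]
 [ 612.1   86.5   68. ]]
[[ 307.  245.    5.]
 [ 303.   -2.    5.]
 [ 304. -245.    5.]
 [ 425. -132.    5.]
 [ 272.   -1.    5.]]
```

View pics/c1.png

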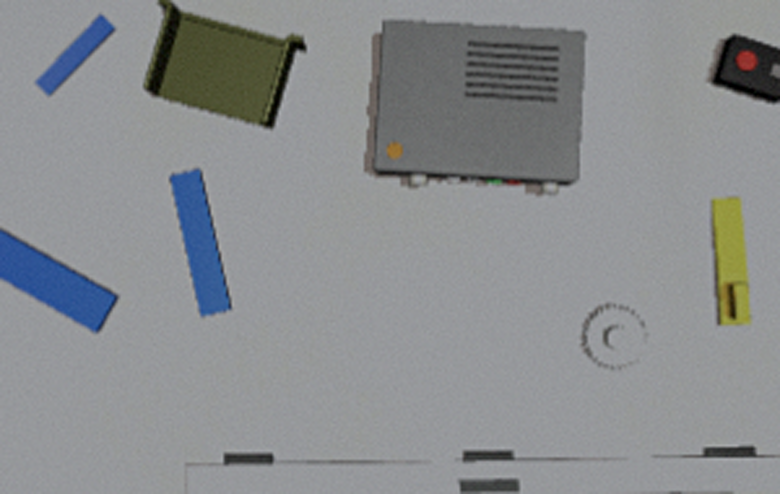

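The crop shows the middle blue bar (crop 200,240), 148×31 mm, which matches the packer. The nose of the yellow shim points up (+x), and its fin is near (735,300). I'll move above the packer's near half and look from the wrist camera.

```bash
python3 -m pendant '[[[243,-291,-70],[0,0,35.4]],[[243,-291,-70],[0,0,35.4]],[[243,-291,-70],[0,0,35.4]],[[243,-291,-70],[0,0,35.4]],[[243,-291,-70],[0,0,35.4]],[[243,-291,-70],[0,0,35.4]],[[243,-291,-70],[0,0,35.4]],[[243,-291,-70],[0,0,35.4]],[[243,-291,-70],[0,0,35.4]],[[243,-291,-70],[0,0,35.4]],[[243,-291,-70],[0,0,35.4]],[[243,-291,-70],[0,0,35.4]]]' 1 40
python3 - <<'E'
from h import *
s=r.read_state();im=r.get_image("wrist");cv2.imwrite("pics/w1.png",im)
print(s["tcp_pos"],R.from_quat(s["eef_rot"]).as_matrix().round(3).tolist(),s["wrist_force"])
segs("wrist",im,"blue",10,s,200)
segs("wrist",im,"orange",68,s)
E
```

```text
clock: 1.3
tcp_pos: [489.7, 284.0, 161.5]
eef_rot: [0.628, 0.778, 0.0, -0.0]
wrist_force: [-0.1, 0.3, -0.8]
width: 85.5
[489.66351117 284.01349619 161.47125502] [[-0.211, 0.977, 0.0], [0.977, 0.211, 0.0], [0.0, 0.0, -1.0]] [-0.11425487  0.2941592  -0.82410024]
blue px [508. 238.] ctr [507.9 479.5] size [209.8  42.9] ang 59.9
blue px [319. 220.] ctr [528.8 292.8] size [148.3  30.4] ang 12.1
orange px [ 52. 297.] ctr [614.1  89. ] size [14.7 15.3] ang 102.0
```

View pics/w1.png

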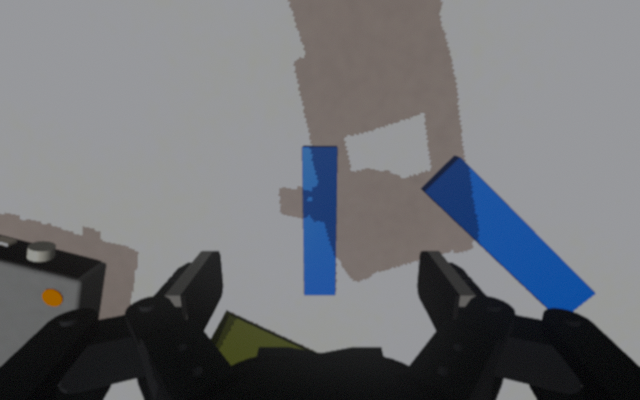

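The packer, at (319,220), lies right between the jaws, centred at (528.8, 292.8) with angle 12.1°. The dot is at (614,89). I'll lower, grip and lift slightly.

```bash
python3 -m pendant '[[[0,0.5,-50],[0,0,0]],[[0,0.5,-100],[0,0,0]],[[0,0.5,-140],[0,0,0]],[[0,0.5,-155],[0,0,0]],[[0,0.5,-160],[0,0,0]],[[0,0.5,-160],[0,0,0]],[[0,0.5,-160],[0,0,0]]]' 0.6
python3 -m pendant '[[[0,0,0],[0,0,0]],[[0,0,0],[0,0,0]],[[0,0,0],[0,0,0]],[[0,0,0],[0,0,0]],[[0,0,0],[0,0,0]],[[0,0,0],[0,0,0]],[[0,0,0],[0,0,0]]]' 0.2 50
```

```text
clock: 2.05
tcp_pos: [491.5, 284.4, 3.1]
eef_rot: [0.629, 0.778, 0.001, 0.001]
wrist_force: [-0.0, -0.0, 0.2]
width: 51.7
clock: 2.75
tcp_pos: [491.4, 284.1, 3.2]
eef_rot: [0.629, 0.778, 0.001, 0.0]
wrist_force: [-1.4, -0.7, 8.0]
width: 30.1
```

```bash
python3 -m pendant '[[[0,0,20],[0,0,0]],[[0,0,30],[0,0,0]],[[-20,-50,30],[0,0,-5]],[[-66,-184,30],[0,0,-15.6]],[[-66,-184,30],[0,0,-15.6]],[[-66,-184,30],[0,0,-15.6]],[[-66,-184,30],[0,0,-15.6]],[[-66,-184,30],[0,0,-15.6]],[[-66,-184,30],[0,0,-15.6]],[[-66,-184,30],[0,0,-15.6]]]'
python3 - <<'E'
from h import *
s=r.read_state();im=r.get_image("wrist");cv2.imwrite("pics/w2.png",im)
print(s["tcp_pos"],R.from_quat(s["eef_rot"]).as_matrix().round(3).tolist(),s["wrist_force"])
segs("wrist",im,"blue",s["tcp_pos"][2]+6,s,200)
segs("wrist",im,"orange",68,s)
print(w2p("wrist",[[614.1,89,68],[614.1,89,0]],s))
E
```

```text
clock: 3.75
tcp_pos: [425.2, 100.4, 31.6]
eef_rot: [0.728, 0.686, 0.001, 0.0]
wrist_force: [-0.8, 0.6, -1.4]
width: 30.5
[425.22017663 100.44686394  31.55070799] [[0.06, 0.998, 0.001], [0.998, -0.06, 0.0], [0.0, 0.001, -1.0]] [-0.81904767  0.64586911 -1.35823095]
blue px [320. 265.] ctr [431.2 100.4] size [32.5 86.5] ang 176.6
[[318.77520456 620.33030139]
 [318.88726258 477.48449166]]
```

View pics/w2.png

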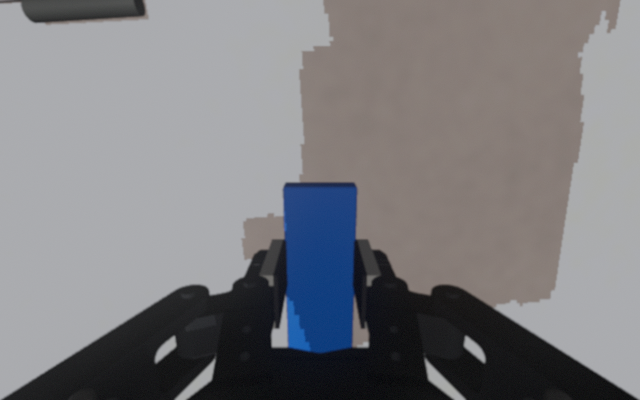

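The packer (crop of pixels 285–355, 183–350) is held squarely. I'll refine the unit's yaw from the first top picture.

Run:
```python
from h import *
im=cv2.imread("pics/top0.png");g=cv2.GaussianBlur(cv2.cvtColor(im,cv2.COLOR_BGR2GRAY),(3,3),0).astype(float)
def edge(a,b,n,h=6):
    a,b=np.array(a,float),np.array(b,float);d=(b-a)/np.linalg.norm(b-a);nn=np.array([-d[1],d[0]]);P=[]
    for t in np.linspace(.1,.9,n):
        q=a+t*(b-a);o=np.arange(-h,h+.1,.25);pr=cv2.remap(g.astype(np.float32),(q[0]+o*nn[0]).astype(np.float32)[None],(q[1]+o*nn[1]).astype(np.float32)[None],1)[0]
        k=np.argmax(abs(np.gradient(pr)));P.append(q+o[k]*nn)
    W=p2w("top",P,68)[:,:2];vx,vy,x0,y0=cv2.fitLine(W.astype(np.float32),cv2.DIST_HUBER,0,.01,.01)[:,0]
    res=(W-[x0,y0])@[-vy,vx];print(np.round([x0,y0],1),"ang",np.degrees(np.arctan2(vy,vx)).round(2),"res",res.std().round(2))
edge((328,139),(405,142),30,4);edge((405,142),(403,200),30);edge((403,200),(324,198),30,4);edge((328,139),(324,198),30,5)
```

```text
[735.6  -5.2] ang 85.61 res 0.79
[663.6 -97.1] ang -4.69 res 0.8
[580.2  -6.9] ang 85.2 res 1.62
[665.7 112.2] ang -4.82 res 0.94
```

```bash
python3 -m pendant '[[[0,4,-10],[0,0,-1.2]],[[0,4,-20],[0,0,-1.2]],[[0,4,-25],[0,0,-1.2]],[[0,4,-27],[0,0,-1.2]],[[0,4,-28],[0,0,-1.2]],[[0,4,-28],[0,0,-1.2]],[[0,4,-28],[0,0,-1.2]]]'
python3 -c "
from h import *
print(r.read_state()['moment'])"
```

```text
clock: 4.5
tcp_pos: [423.7, 103.4, 3.2]
eef_rot: [0.736, 0.677, -0.001, -0.0]
wrist_force: [-2.7, 0.4, 2.6]
width: 30.0
[0.14507081 0.42687585 0.03416459]
```

```bash
python3 -m pendant '[[[8,-0.6,0],[0,0,0]],[[16,-1.2,0],[0,0,0]],[[24,-1.8,0],[0,0,0]],[[32,-2.4,0],[0,0,0]],[[40,-3,0],[0,0,0]],[[48,-3.5,0],[0,0,0]],[[56,-4.1,0],[0,0,0]],[[60,-4.4,0],[0,0,0]],[[60,-4.4,0],[0,0,0]]]'
python3 -m pendant '[[[6,-0.5,0],[0,0,0]],[[12,-0.9,0],[0,0,0]],[[18,-1.3,0],[0,0,0]],[[24,-1.7,0],[0,0,0]],[[30,-2.2,0],[0,0,0]],[[36,-2.6,0],[0,0,0]],[[42,-3,0],[0,0,0]],[[45,-3.3,0],[0,0,0]],[[45,-3.3,0],[0,0,0]]]'
python3 - <<'E'
from h import *
im=r.get_image("scene");x,y=w2p("scene",[[560,95,20]])[0].astype(int);print(x,y)
cv2.imwrite("pics/s2.png",cv2.resize(im[y-60:y+60,x-90:x+90],None,fx=4.4,fy=4.4,interpolation=cv2.INTER_CUBIC))
E
```

```text
clock: 5.4
tcp_pos: [485.5, 99.1, 3.3]
eef_rot: [0.736, 0.677, 0.001, 0.0]
wrist_force: [-0.3, -0.5, -1.2]
width: 30.2
clock: 6.3
tcp_pos: [530.3, 95.8, 3.3]
eef_rot: [0.736, 0.677, 0.001, 0.0]
wrist_force: [0.7, 0.1, 0.5]
width: 30.2
319 208
```

View pics/s2.png

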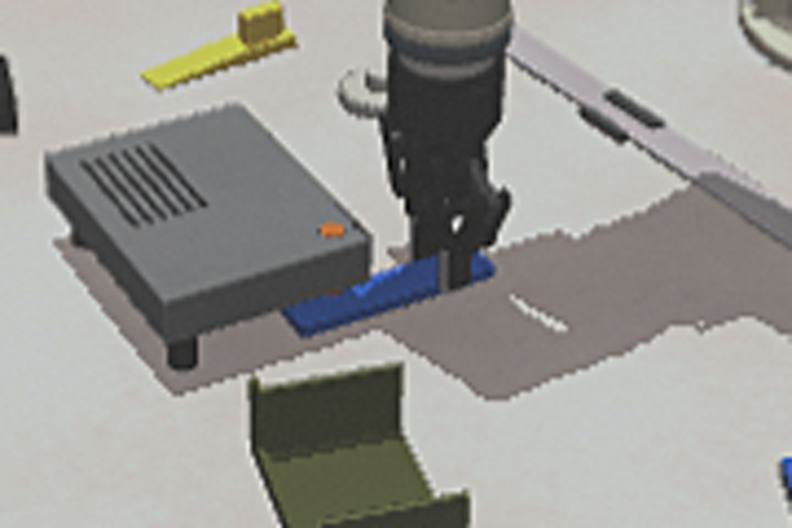

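The packer's tip lies under the orange foot (crop 330,292) with clearance, and the unit hasn't been disturbed. I'll release, raise and go to the shim.

```bash
python3 -m pendant '[[[0,0,0],[0,0,0]],[[0,0,0],[0,0,0]],[[0,0,0],[0,0,0]],[[-5,0,20],[0,0,0]],[[-20,0,60],[0,0,0]],[[-50,0,100],[0,0,0]],[[-80,-50,150],[0,0,6.4]]]' 0.6
python3 -m pendant '[[[-8,-299,-10],[0,0,0]],[[-8,-299,-10],[0,0,0]],[[-8,-299,-10],[0,0,0]],[[-8,-299,-10],[0,0,0]],[[-8,-299,-10],[0,0,0]],[[-8,-299,-10],[0,0,0]],[[-8,-299,-10],[0,0,0]],[[-8,-299,-10],[0,0,0]],[[-8,-299,-10],[0,0,0]],[[-8,-299,-10],[0,0,0]]]'
python3 - <<'E'
from h import *
s=r.read_state();im=r.get_image("wrist");cv2.imwrite("pics/w3.png",im)
print(s["tcp_pos"],R.from_quat(s["eef_rot"]).as_matrix().round(3).tolist(),s["wrist_force"])
segs("wrist",im,"yellow",10,s,100)
t=r.get_image("top");segs("top",t,"blue",10);segs("top",t,"orange",68,amin=5)
E
```

```text
clock: 7.05
tcp_pos: [458.7, 64.8, 137.4]
eef_rot: [0.696, 0.718, 0.0, -0.0]
wrist_force: [-0.1, -0.8, 1.2]
width: 51.2
clock: 8.05
tcp_pos: [451.7, -234.5, 125.8]
eef_rot: [0.696, 0.718, -0.0, -0.0]
wrist_force: [0.3, 0.9, -0.1]
width: 50.9
[ 451.72258187 -234.47284953  125.81785393] [[-0.031, 1.0, -0.0], [1.0, 0.031, 0.0], [0.0, -0.0, -1.0]] [ 0.26446615  0.87821046 -0.12208891]
yellow px [297. 240.] ctr [ 496.4 -252.1] size [123.9  29.5] ang 1.5
blue px [621. 364.] ctr [ 141.8 -650.7] size [119.7 187.6] ang 177.5
blue px [189. 232.] ctr [507.5 476.6] size [203.5  42.7] ang 60.0
blue px [330. 216.] ctr [544.6  93.6] size [ 31.1 100.4] ang 175.1
blue px [209. 150.] ctr [728.5 421.2] size [19.8 96.3] ang 134.3
orange px [331. 188.] ctr [613.5  89.1] size [10.2  7.7] ang 88.8
```

View pics/w3.png

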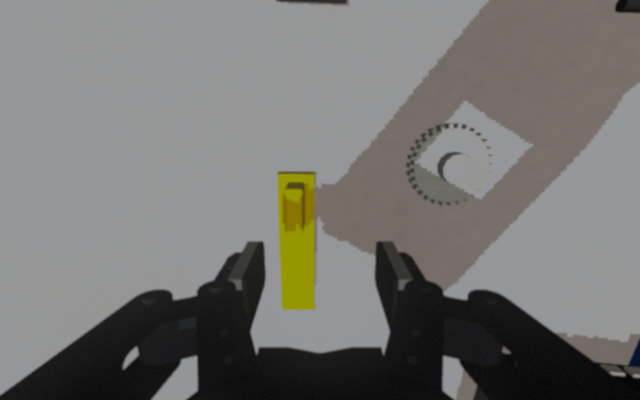

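The shim's tail is at (297,173), its nose edge at (299,309), and its fin is around (294,190). Next I'll locate the fin.

Run:
```python
from h import *
s=r.read_state()
print("tail",p2w("wrist",[[278,173],[316,173]],10,s).round(1).tolist(),"nose",p2w("wrist",[[283,308.5],[315,308.5]],1,s).round(1).tolist())
n=p2w("wrist",[[283,308.5],[315,308.5]],1,s).mean(0);t=p2w("wrist",[[278,173],[316,173]],10,s).mean(0)
d=(n-t)[:2];print(np.linalg.norm(d),np.degrees(np.arctan2(d[1],d[0])));d/=np.linalg.norm(d)
f=(n[:2]+t[:2])/2-41*d;print("fin",f)
P=[[*(f+a*d+b*np.array([-d[1],d[0]])),36] for a in(-18,18) for b in(-7,7)];print(w2p("wrist",P,s).round(0).tolist())
c=cv2.resize(cv2.imread("pics/w3.png")[160:320,240:360],None,fx=4,fy=4)
for q in w2p("wrist",P,s): cv2.circle(c,tuple(int(v) for v in (q-[240,160])*4),4,(0,0,255),-1)
cv2.imwrite("pics/c3.png",c[:480])
```

```text
tail [[435.3, -268.0, 10.0], [434.3, -237.6, 10.0]] nose [[565.7, -264.7, 1.0], [564.8, -234.8, 1.0]]
130.49678544770475 1.3192203113720509
fin [ 459.04539379 -252.21756545]
[[285.0, 188.0], [304.0, 188.0], [286.0, 234.0], [305.0, 234.0]]
```

View pics/c3.png

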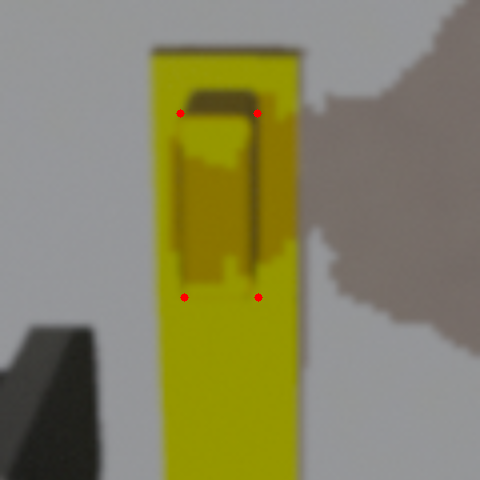

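The projected fin outline matches the picture. I'll lower, grip and lift.

```bash
python3 -m pendant '[[[3,-9,-20],[0,0,-0.4]],[[7,-18,-55],[0,0,-0.4]],[[7,-18,-90],[0,0,-0.4]],[[7,-18,-106],[0,0,-0.4]],[[7,-18,-112],[0,0,-0.4]],[[7,-18,-112],[0,0,-0.4]],[[7,-18,-112],[0,0,-0.4]]]'
python3 -m pendant '[[[0,0,0],[0,0,0]],[[0,0,0],[0,0,0]],[[0,0,0],[0,0,0]],[[0,0,0],[0,0,0]],[[0,0,0],[0,0,0]],[[0,0,0],[0,0,0]],[[0,0,0],[0,0,0]],[[0,0,0],[0,0,0]],[[0,0,15],[0,0,0]],[[0,0,40],[0,0,0]],[[0,0,60],[0,0,0]]]' 0 40
```

```text
clock: 8.85
tcp_pos: [459.5, -253.8, 14.7]
eef_rot: [0.699, 0.715, 0.0, 0.001]
wrist_force: [-0.5, 0.3, -0.3]
width: 51.5
clock: 9.95
tcp_pos: [458.7, -253.8, 74.9]
eef_rot: [0.699, 0.715, 0.0, 0.0]
wrist_force: [1.0, -0.3, -1.4]
width: 12.9
```

```bash
python3 -m pendant '[[[-40,40,10],[0,0,0]],[[-40,354,10],[0,0,-6]],[[-40,354,10],[0,0,-6]],[[-40,354,10],[0,0,-6]],[[-40,354,10],[0,0,-6]],[[-40,354,10],[0,0,-6]],[[-40,354,10],[0,0,-6]],[[-40,354,10],[0,0,-6]],[[-40,354,10],[0,0,-6]],[[-40,354,-25],[0,0,-6]],[[-15,354,-30],[0,0,-6]],[[-15,354,-30],[0,0,-6]]]'
python3 - <<'E'
from h import *
s=r.read_state();im=r.get_image("wrist");cv2.imwrite("pics/w4.png",im)
print(s["tcp_pos"],R.from_quat(s["eef_rot"]).as_matrix().round(3).tolist(),s["wrist_force"])
segs("wrist",im,"yellow",s["tcp_pos"][2]-5,s,100);segs("wrist",im,"blue",10,s,100)
E
```

```text
clock: 11.15
tcp_pos: [446.1, 99.7, 43.4]
eef_rot: [0.736, 0.677, 0.001, 0.001]
wrist_force: [-0.2, -0.5, -0.2]
width: 13.1
[446.10477865  99.72718967  43.40546439] [[0.083, 0.997, 0.002], [0.997, -0.083, 0.0], [0.0, 0.002, -1.0]] [-0.21009691 -0.54810954 -0.24052677]
yellow px [320. 271.] ctr [462.   98.2] size [29.8 85.6] ang 173.8
```

View pics/w4.png

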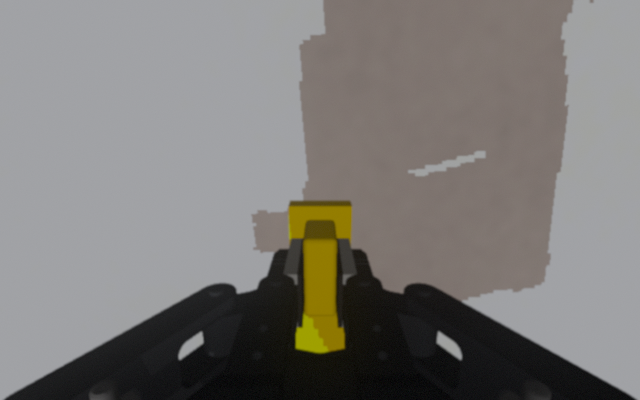

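The shim is held straight. I'll shift about 2 mm onto the foot line, lower it onto the packer, then feed it in.

```bash
python3 -m pendant '[[[10,1.5,0],[0,0,0]],[[22,0.5,0],[0,0,0]],[[22,0.5,-8],[0,0,0]],[[22,0.5,-14],[0,0,0]],[[22,0.5,-16],[0,0,0]],[[22,0.5,-17],[0,0,0]],[[22,0.5,-17],[0,0,0]],[[22,0.5,-17],[0,0,0]]]'
python3 -m pendant '[[[0,0,-1],[0,0,0]],[[0,0,-1],[0,0,0]],[[0,0,-1],[0,0,0]]]'
```

```text
clock: 12.0
tcp_pos: [465.6, 100.8, 26.9]
eef_rot: [0.735, 0.678, -0.0, -0.0]
wrist_force: [0.4, 0.6, -0.6]
width: 12.9
clock: 12.3
tcp_pos: [465.8, 100.8, 25.9]
eef_rot: [0.736, 0.677, 0.0, 0.0]
wrist_force: [-0.0, 0.4, 0.2]
width: 13.5
```

```bash
python3 -m pendant '[[[8,-0.6,0],[0,0,0]],[[16,-1.3,0],[0,0,0]],[[24,-1.9,0],[0,0,0]],[[30,-2.4,0],[0,0,0]],[[30,-2.4,-0.5],[0,0,0]],[[30,-2.4,-1],[0,0,0]],[[30,-2.4,-1],[0,0,0]],[[30,-2.4,-1],[0,0,0]]]'
python3 -m pendant '[[[4,-0.3,0],[0,0,0]],[[8,-0.6,0],[0,0,0]],[[12,-1,0],[0,0,0]],[[12,-1,0],[0,0,0]],[[12,-1,0],[0,0,0]]]'
```

```text
clock: 13.1
tcp_pos: [495.5, 98.4, 24.8]
eef_rot: [0.736, 0.677, -0.0, -0.0]
wrist_force: [1.3, -0.2, -0.4]
width: 13.5
clock: 13.6
tcp_pos: [508.0, 97.3, 24.8]
eef_rot: [0.736, 0.677, 0.0, 0.0]
wrist_force: [0.7, -0.3, -0.5]
width: 13.3
```

```bash
python3 -m pendant '[[[0,0,0],[0,0,0]],[[0,0,0],[0,0,0]],[[0,0,0],[0,0,0]],[[-10,0.8,0],[0,0,0]],[[-25,2,0],[0,0,0]],[[-42,3.4,0],[0,0,0]],[[-42,3.4,0],[0,0,0]],[[-42,3.4,0],[0,0,0]]]' 0.35
python3 -m pendant '[[[0,0,0],[0,0,0]],[[0,0,0],[0,0,0]],[[0,0,0],[0,0,0]],[[0,0,0],[0,0,0]],[[0,0,0],[0,0,0]],[[0,0,-6],[0,0,0]],[[0,0,-11],[0,0,0]],[[0,0,-11],[0,0,0]],[[0,0,-11],[0,0,0]]]' 0 40
python3 - <<'E'
from h import *
s=r.read_state();im=r.get_image("wrist");t=r.get_image("top")
print(s["tcp_pos"],s["wrist_force"])
segs("top",t,"yellow",15);segs("top",t,"blue",10);segs("top",t,"orange",68,amin=5)
a=cv2.resize(im[160:400,160:480],None,fx=1.25,fy=1.25);u=r.get_image("scene")
x,y=w2p("scene",[[560,95,20]])[0].astype(int)
b=cv2.resize(u[y-45:y+45,x-60:x+60],(400,300),interpolation=cv2.INTER_CUBIC)
cv2.imwrite("pics/w5.png",np.hstack([a,b]))
E
```

```text
clock: 14.4
tcp_pos: [465.8, 100.9, 25.0]
eef_rot: [0.735, 0.678, 0.0, 0.0]
wrist_force: [1.8, 0.3, -0.2]
width: 29.8
clock: 15.3
tcp_pos: [465.5, 100.7, 13.5]
eef_rot: [0.736, 0.677, -0.0, -0.0]
wrist_force: [0.2, -0.3, 0.3]
width: -0.3
[465.5000702  100.67960743  13.48925895] [ 0.21442711 -0.34768148  0.30686385]
yellow px [330. 211.] ctr [555.1  92.9] size [28.5 78.7] ang 175.0
blue px [615. 364.] ctr [ 143.1 -642.7] size [135.9 189.9] ang 177.5
blue px [189. 232.] ctr [507.5 476.5] size [203.8  42.7] ang 60.0
blue px [209. 150.] ctr [728.5 421.2] size [19.8 96.3] ang 134.3
orange px [331. 187.] ctr [614.7  89. ] size [10.2 10.2] ang 178.8
```

View pics/w5.png

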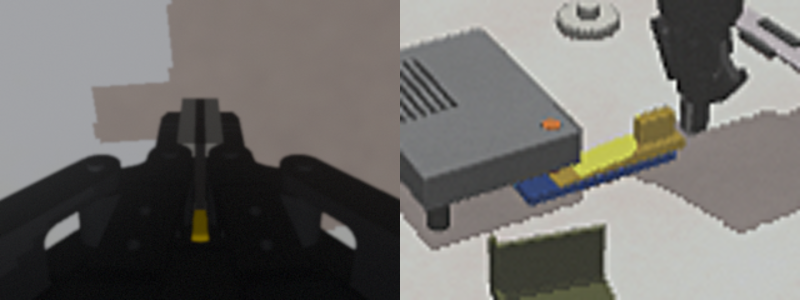

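The shim lies centred on the packer with its nose under the box, and the closed fingers stand behind its tail. I'll push in small typed steps, with a force guard between calls.

```bash
cat > g.py <<'E'
import sys
from h import *
F=[];X=[]
for _ in range(4):
    r.get_image("top");s=r.read_state();F.append(s["wrist_force"]);X.append(s["tcp_pos"])
f=np.mean(F,0);x=np.mean(X,0);print("x %.1f y %.1f z %.1f F"%tuple(x),f.round(2),"t",s["clock"])
sys.exit(f[0]<-float(sys.argv[1]))
E
P="python3 -m pendant"; G="python3 g.py 1.5"
$G && $P '[[[3,-0.2,0],[0,0,0]],[[6,-0.5,0],[0,0,0]],[[9,-0.7,0],[0,0,0]],[[12,-1,0],[0,0,0]],[[15,-1.2,0],[0,0,0]]]' >/dev/null && $G && $P '[[[1,-0.1,0],[0,0,0]],[[2,-0.2,0],[0,0,0]],[[3,-0.2,0],[0,0,0]]]' >/dev/null && $G && $P '[[[1,-0.1,0],[0,0,0]],[[2,-0.2,0],[0,0,0]],[[3,-0.2,0],[0,0,0]]]' >/dev/null && $G && $P '[[[1,-0.1,0],[0,0,0]],[[2,-0.2,0],[0,0,0]],[[3,-0.2,0],[0,0,0]]]' >/dev/null && $G && $P '[[[1,-0.1,0],[0,0,0]],[[2,-0.2,0],[0,0,0]],[[3,-0.2,0],[0,0,0]]]' >/dev/null && $G && $P '[[[1,-0.1,0],[0,0,0]],[[2,-0.2,0],[0,0,0]],[[3,-0.2,0],[0,0,0]]]' >/dev/null && $G
```

```text
x 465.9 y 100.8 z 13.9 F [ 0.22 -0.36  0.16] t 15.65False
```

```bash
sed -i 's/sys.exit(\(.*\))$/sys.exit(int(\1))/' g.py
P="python3 -m pendant"; G="python3 g.py 1.5"
$G && $P '[[[3,-0.2,0],[0,0,0]],[[6,-0.5,0],[0,0,0]],[[9,-0.7,0],[0,0,0]],[[12,-1,0],[0,0,0]],[[15,-1.2,0],[0,0,0]]]' >/dev/null && $G && $P '[[[1,-0.1,0],[0,0,0]],[[2,-0.2,0],[0,0,0]],[[3,-0.2,0],[0,0,0]]]' >/dev/null && $G && $P '[[[1,-0.1,0],[0,0,0]],[[2,-0.2,0],[0,0,0]],[[3,-0.2,0],[0,0,0]]]' >/dev/null && $G && $P '[[[1,-0.1,0],[0,0,0]],[[2,-0.2,0],[0,0,0]],[[3,-0.2,0],[0,0,0]]]' >/dev/null && $G && $P '[[[1,-0.1,0],[0,0,0]],[[2,-0.2,0],[0,0,0]],[[3,-0.2,0],[0,0,0]]]' >/dev/null && $G && $P '[[[1,-0.1,0],[0,0,0]],[[2,-0.2,0],[0,0,0]],[[3,-0.2,0],[0,0,0]]]' >/dev/null && $G
```

```text
x 465.8 y 100.8 z 13.9 F [-0.49 -0.32  0.06] t 15.85
x 481.3 y 99.5 z 13.8 F [-0.   -0.   -0.29] t 16.55
x 483.9 y 99.4 z 13.9 F [0.17 0.21 0.14] t 17.05
x 487.0 y 99.2 z 13.8 F [-0.22 -0.15  0.37] t 17.55
x 490.0 y 99.0 z 13.9 F [-0.04 -0.04  0.03] t 18.05
x 493.0 y 98.8 z 13.8 F [ 0.28 -0.03 -0.  ] t 18.55
x 496.0 y 98.6 z 13.8 F [0.23 0.46 0.07] t 19.05
```

```bash
P="python3 -m pendant"; G="python3 g.py 1.2"
$P '[[[1,-0.1,0],[0,0,0]],[[2,-0.2,0],[0,0,0]]]' >/dev/null && $G && $P '[[[1,-0.1,0],[0,0,0]],[[2,-0.2,0],[0,0,0]]]' >/dev/null && $G && $P '[[[1,-0.1,0],[0,0,0]],[[2,-0.2,0],[0,0,0]]]' >/dev/null && $G && $P '[[[1,-0.1,0],[0,0,0]],[[2,-0.2,0],[0,0,0]]]' >/dev/null && $G && $P '[[[1,-0.1,0],[0,0,0]],[[2,-0.2,0],[0,0,0]]]' >/dev/null && $G && $P '[[[1,-0.1,0],[0,0,0]],[[2,-0.2,0],[0,0,0]]]' >/dev/null && $G && $P '[[[1,-0.1,0],[0,0,0]],[[2,-0.2,0],[0,0,0]]]' >/dev/null && $G && $P '[[[1,-0.1,0],[0,0,0]],[[2,-0.2,0],[0,0,0]]]' >/dev/null && $G && $P '[[[1,-0.1,0],[0,0,0]],[[2,-0.2,0],[0,0,0]]]' >/dev/null && $G
```

```text
x 498.0 y 98.4 z 13.8 F [0.21 0.3  0.09] t 19.45
x 500.0 y 98.2 z 13.8 F [0.22 0.18 0.04] t 19.85
x 502.0 y 98.0 z 13.9 F [0.07 0.32 0.12] t 20.25
x 504.0 y 97.8 z 13.8 F [-0.09 -0.18  0.37] t 20.65
x 506.0 y 97.6 z 13.8 F [ 0.14 -0.21 -0.09] t 21.05
x 508.0 y 97.4 z 13.9 F [-0.09  0.11 -0.03] t 21.45
x 510.0 y 97.2 z 13.8 F [-0.15  0.14  0.07] t 21.85
x 512.0 y 96.9 z 13.8 F [-0.19 -0.1  -0.13] t 22.25
x 514.0 y 96.8 z 13.8 F [-0.29 -0.02  0.21] t 22.65
```

```bash
P="python3 -m pendant"; G="python3 g.py 1.2"
$P '[[[1,-0.1,0],[0,0,0]],[[2,-0.2,0],[0,0,0]]]' >/dev/null && $G && $P '[[[1,-0.1,0],[0,0,0]],[[2,-0.2,0],[0,0,0]]]' >/dev/null && $G && $P '[[[1,-0.1,0],[0,0,0]],[[2,-0.2,0],[0,0,0]]]' >/dev/null && $G && $P '[[[1,-0.1,0],[0,0,0]],[[2,-0.2,0],[0,0,0]]]' >/dev/null && $G && $P '[[[1,-0.1,0],[0,0,0]],[[2,-0.2,0],[0,0,0]]]' >/dev/null && $G && $P '[[[1,-0.1,0],[0,0,0]],[[2,-0.2,0],[0,0,0]]]' >/dev/null && $G
python3 - <<'E'
from h import *
t=r.get_image("top");segs("top",t,"yellow",15);segs("top",t,"blue",10);segs("top",t,"orange",68,amin=5)
E
```

```text
x 516.0 y 96.6 z 13.8 F [-0.37  0.2  -0.1 ] t 23.05
x 518.0 y 96.4 z 13.8 F [-0.33  0.04 -0.02] t 23.45
x 520.0 y 96.2 z 13.8 F [-0.43 -0.09 -0.46] t 23.85
x 522.0 y 95.9 z 13.8 F [ 0.15 -0.37  0.34] t 24.25
x 524.0 y 95.8 z 13.9 F [ 0.47 -0.36  0.58] t 24.65
x 526.0 y 95.5 z 13.8 F [ 0.15  0.03 -0.02] t 25.05
blue px [615. 364.] ctr [ 143.1 -642.7] size [135.9 189.9] ang 177.5
blue px [189. 232.] ctr [507.5 476.6] size [203.5  42.7] ang 60.0
blue px [209. 150.] ctr [728.6 421.2] size [19.8 96.3] ang 134.3
orange px [331. 187.] ctr [614.7  89. ] size [10.2 10.2] ang 178.8
```

```bash
cat > fit.py <<'E'
from h import *
u=np.array([.9968,-.0802]);v=np.array([.0802,.9968]);foot=np.array([613.8,89.])
im=r.get_image("scene");hsv=cv2.cvtColor(im,cv2.COLOR_BGR2HSV)
def fit(mask,boxes,rng,lat,tag):
    best=None
    for l in lat:
      for s in rng:
        m=np.zeros(mask.shape,np.uint8)
        for a0,a1,w,z0,z1 in boxes:
            P=[[*(foot+(s+a)*u+(b+l)*v),z] for a in(a0,a1) for b in(-w,w) for z in(z0,z1)]
            cv2.fillConvexPoly(m,cv2.convexHull(np.round(w2p("scene",P)).astype(np.int32)),255)
        # compare only where not hidden: ahead part cut by box: ignore px beyond front plane
        i=((m>0)&(mask>0)&valid).sum()/max(1,(((m>0)|(mask>0))&valid).sum())
        if best is None or i>best[0]:best=(i,s,l)
    print(tag,"IoU %.2f along %.1f lat %.1f"%best)
q=w2p("scene",[[*(foot-22*u),20]])[0]
yy,xx=np.mgrid[0:400,0:640];valid=(xx>q[0])&(abs(xx-q[0])<130)&(abs(yy-q[1])<90)
my=cv2.inRange(hsv,(18,110,50),(36,255,255));mb=cv2.inRange(hsv,(105,120,40),(130,255,255))
fit(my,[(-24,28,15,10,20),(28,106,15,10,13),(-18,18,7,20,46)],np.arange(-115,-25,1.),(-4,-2,0,2,4),"fin")
mo=cv2.inRange(hsv,(5,150,80),(17,255,255));
c=np.argwhere(mo&(abs(yy-w2p("scene",[[*foot,68]])[0][1])<15)&(abs(xx-w2p("scene",[[*foot,68]])[0][0])<15));print("dot px",c.mean(0)[::-1].round(2),len(c))
ys=np.argwhere((my>0)&valid);print("yellow n",len(ys),"x",ys[:,1].min(),ys[:,1].max());bs=np.argwhere((mb>0)&valid);print("blue n",len(bs),bs[:,1].min(),bs[:,1].max())
tail=w2p("scene",[[*(foot-122*u),10]])[0];print("packer tail exp",tail.round())
cv2.imwrite("pics/s6.png",cv2.resize(im[150:270,240:400],None,fx=5,fy=5,interpolation=cv2.INTER_CUBIC)[:600])
E
python3 fit.py; python3 g.py 9
```

```text
fin IoU 0.81 along -54.0 lat -4.0
dot px [304. 200.] 11
yellow n 194 x 311 328
blue n 1022 311 440
packer tail exp [339. 205.]
x 525.8 y 95.6 z 13.8 F [-0.33  0.45 -0.2 ] t 25.35
```

The shim fits at about 53 mm of nose advance, with no contact yet. I'll continue in 1 mm steps.

```bash
P="python3 -m pendant"; G="python3 g.py 1.2"
$P '[[[1,-0.1,0],[0,0,0]]]' >/dev/null && $G && $P '[[[1,-0.1,0],[0,0,0]]]' >/dev/null && $G && $P '[[[1,-0.1,0],[0,0,0]]]' >/dev/null && $G && $P '[[[1,-0.1,0],[0,0,0]]]' >/dev/null && $G && $P '[[[1,-0.1,0],[0,0,0]]]' >/dev/null && $G && $P '[[[1,-0.1,0],[0,0,0]]]' >/dev/null && $G && $P '[[[1,-0.1,0],[0,0,0]]]' >/dev/null && $G && $P '[[[1,-0.1,0],[0,0,0]]]' >/dev/null && $G
```

```text
x 526.8 y 95.4 z 13.8 F [-0.61  0.2   0.16] t 25.65
x 527.9 y 95.3 z 13.8 F [-0.07 -0.41 -0.16] t 25.95
x 528.9 y 95.2 z 13.8 F [-0.32  0.11  0.1 ] t 26.25
x 529.6 y 95.1 z 13.8 F [-1.82 -0.13  1.27] t 26.55
```

```bash
P="python3 -m pendant"; G="python3 g.py 3"
$G && $P '[[[0.5,0,0],[0,0,0]]]' >/dev/null && $G && $P '[[[0.5,-0.1,0],[0,0,0]]]' >/dev/null && $G && python3 fit.py
```

```text
x 529.6 y 95.1 z 13.8 F [-1.71 -0.09  0.89] t 26.75
x 530.0 y 95.1 z 13.8 F [-2.83  0.37  1.91] t 27.05
x 530.5 y 95.0 z 13.8 F [-3.98  0.42  2.56] t 27.35
```

Contact came at x≈529.6, and I've nudged to about 4 N of push. I'll back off, check that the shim stays, and rise over the dot.

```bash
python3 -m pendant '[[[-3,0.2,0],[0,0,0]],[[-10,0.8,0],[0,0,0]],[[-30,2.4,0],[0,0,0]],[[-30,2.4,40],[0,0,0]],[[-30,2.4,90],[0,0,0]],[[-30,2.4,90],[0,0,0]],[[-30,2.4,90],[0,0,0]]]'
python3 fit.py
python3 -m pendant '[[[20,-2,0],[0,0,0]],[[60,-4,0],[0,0,0]],[[113,-8.3,0],[0,0,0]],[[113,-8.3,0],[0,0,0]],[[113,-8.3,-15],[0,0,0]],[[113,-8.3,-25],[0,0,0]],[[113,-8.3,-25],[0,0,0]],[[113,-8.3,-25],[0,0,0]]]'; python3 g.py 9
```

```text
clock: 28.05
tcp_pos: [501.7, 97.7, 105.1]
eef_rot: [0.736, 0.677, 0.002, 0.001]
wrist_force: [0.0, -0.3, 0.1]
width: 0.2
fin IoU 0.79 along -49.0 lat -2.0
dot px [304. 200.] 11
yellow n 178 x 311 327
blue n 1047 311 440
packer tail exp [339. 205.]
clock: 28.9
tcp_pos: [612.1, 89.2, 77.9]
eef_rot: [0.735, 0.678, -0.001, -0.001]
wrist_force: [0.2, 0.8, 0.9]
width: 0.2
x 613.5 y 89.3 z 79.1 F [ 0.08 -0.03  0.16] t 29.1
```

View pics/s6.png

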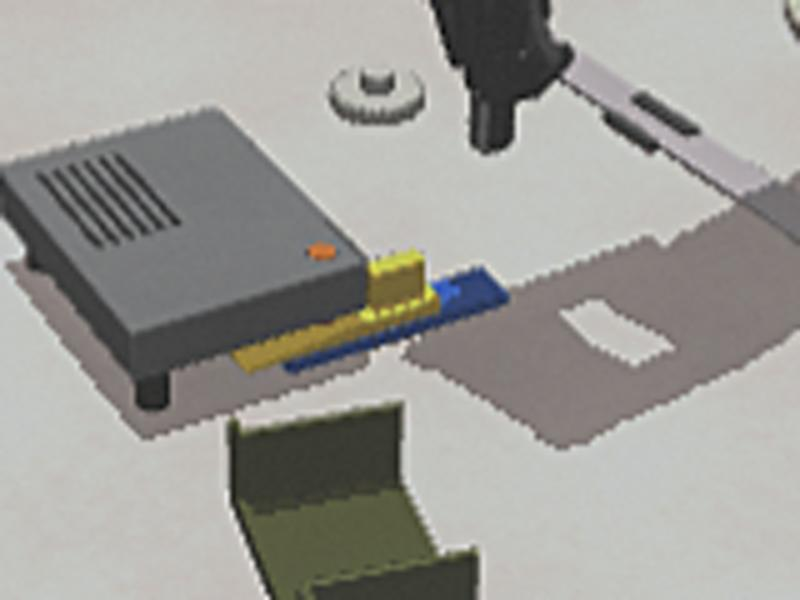

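The wedge is seated on the packer, its fin is clear of the front, and the unit has not moved (dot still at px 304,200). Now the press.

```bash
cat > gz.py <<'E'
import sys
from h import *
F=[];Z=[]
for _ in range(2):
    r.get_image("top");s=r.read_state();F.append(s["wrist_force"]);Z.append(s["tcp_pos"])
f=np.mean(F,0);print("pos",np.mean(Z,0).round(2),"F",f.round(1),"t",s["clock"]);sys.exit(int(f[2]>float(sys.argv[1])))
E
P="python3 -m pendant"; G="python3 gz.py 9"
$P '[[[0,0,-5],[0,0,0]],[[0,0,-9],[0,0,0]],[[0,0,-9],[0,0,0]]]' >/dev/null; $G && $P '[[[0,0,-1],[0,0,0]]]' >/dev/null && $G && $P '[[[0,0,-1],[0,0,0]]]' >/dev/null && $G && $P '[[[0,0,-0.5],[0,0,0]]]' >/dev/null && $G && $P '[[[0,0,-0.5],[0,0,0]]]' >/dev/null && $G && $P '[[[0,0,-0.5],[0,0,0]]]' >/dev/null && $G && $P '[[[0,0,-0.5],[0,0,0]]]' >/dev/null && $G && $P '[[[0,0,-0.5],[0,0,0]]]' >/dev/null && $G
```

```text
pos [613.52  89.1   69.48] F [-0.3 -0.1 -0.2] t 29.5
pos [613.79  89.14  68.76] F [ 0. -1.  0.] t 29.7
pos [613.88  89.2   68.03] F [-0.6 -0.8  2.8] t 29.9
pos [613.85  89.23  67.9 ] F [-2.4  0.3  7.2] t 30.1
pos [613.8   89.25  67.77] F [-4.2  0.  10.9] t 30.3
```

```bash
python3 -m pendant '[[[0,0,0],[0,0,0]],[[0,0,0],[0,0,0]],[[0,0,0],[0,0,0]],[[0,0,0],[0,0,0]],[[0,0,0],[0,0,0]],[[0,0,0],[0,0,0]]]'; python3 gz.py 99
python3 -m pendant '[[[0,0,5],[0,0,0]],[[0,0,30],[0,0,0]],[[-60,0,80],[0,0,0]],[[-110,0,100],[0,0,0]],[[-160,0,100],[0,0,0]],[[-160,0,100],[0,0,0]],[[-160,0,100],[0,0,0]],[[-160,0,100],[0,0,0]]]'
python3 fit.py
python3 - <<'E'
from h import *
t=r.get_image("top");[segs("top",t,c,z,amin=5) for c,z in(("yellow",20),("blue",10),("orange",68))]
s=r.read_state();print(s["clock"],s["wrist_force"])
a=cv2.resize(cv2.imread("pics/s6.png"),(400,300));b=cv2.resize(t[130:265,280:460],(400,300),interpolation=cv2.INTER_CUBIC)
cv2.imwrite("pics/f.png",np.hstack([a,b]))
E
```

```text
clock: 30.9
tcp_pos: [613.8, 89.3, 67.8]
eef_rot: [0.736, 0.677, 0.0, 0.0]
wrist_force: [-5.0, -0.0, 9.4]
width: -0.4
pos [613.84  89.27  67.81] F [-4.3  0.3 11.5] t 31.0
clock: 31.8
tcp_pos: [454.4, 89.3, 167.5]
eef_rot: [0.735, 0.678, 0.001, 0.001]
wrist_force: [0.3, -0.3, -0.3]
width: -0.1
fin IoU 0.79 along -49.0 lat -2.0
dot px [304. 200.] 11
yellow n 178 x 311 327
blue n 1047 311 440
packer tail exp [339. 205.]
yellow px [331. 207.] ctr [567.9  91.3] size [27.9 51.8] ang 175.3
blue px [615. 364.] ctr [ 143.  -642.7] size [135.9 189.8] ang 177.5
blue px [329. 225.] ctr [516.7  95.5] size [29.4 42.7] ang 178.9
blue px [189. 232.] ctr [507.6 476.5] size [203.5  42.6] ang 59.8
blue px [209. 150.] ctr [728.5 421.2] size [19.8 96.3] ang 134.3
orange px [331. 188.] ctr [613.5  89.1] size [10.2  7.7] ang 88.8
31.9 [ 0.45740093  1.01136109 -1.30397406]
```

View pics/f.png

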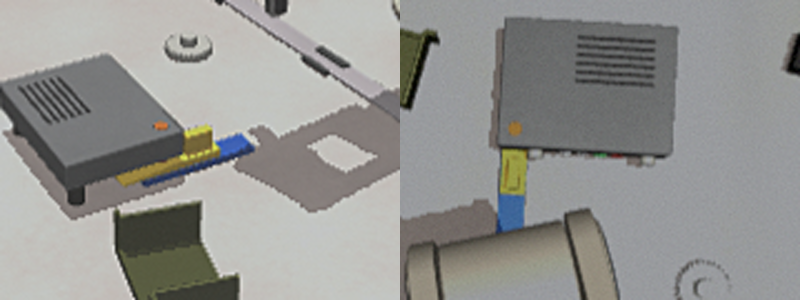

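All parts are in place and nothing shifted under the press, so I'm handing the job in.

```bash
python3 -c "
from plant import r
print(r.job_done())"
```

```text
the job is handed in; nothing more can be done
None
```

The station is shimmed, the press showed no rock, and I handed the job in at about 32 s of the 72 s limit; no verdict was reported.

**What I did:**
- I slid the middle-sized blue packer (about 148 × 31 mm as measured) under the short foot from the front.
- I set the yellow shim on top of it, nose first, and pushed it in until the foot touched, at about 56 mm of nose advance. I stopped at about 4 N of push.
- I pressed on the orange dot with about 9 to 11.5 N for roughly 0.7 s, then let go and moved the arm clear.

**Last checks:**
- **Rocking:** under the press the tool sank only about 0.2 to 0.3 mm from first contact.
- **Station:** the dot did not move in the scene or top pictures, to within about 2 mm.
- **Bystanders:** the gear and hood look unmoved in the final pictures, and only the edge of the tally box is in view. I checked these by eye, without measuring.

**Not certain:**
- I inferred that the other feet were not lifted from the low push force; I did not measure it.
- The press had a sideways force of about 4 N.
- Two image fits put the shim's fin 49 mm and 54 mm in front of the foot, about 4 mm apart. The fit was coarse and partly hidden by the box, so the finger position was the better guide.

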